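# Trap a panel in the squaring jig

## Task

Seat the loose flat wooden panel in the corner of the jig by pushing it along the base board, so that its long edge lies flat against the long fence and its end touches the fixed end stop, and push the sliding stop block up against the panel's other end so that the panel is trapped. Only push with the fingers: do not pinch, lift or tip the panel, and do not disturb the cup, dish, tin and brush standing around. Finish with the gripper clear.

Things in the scene. Friction and masses are not known exactly. Their poses are not given: they have to be found in the camera images.
- jig: Fixed jig: plywood board 220 (x) x 380 (y) x 12 mm, origin at the centre of its underside on the bench; yaw within 0.3 rad. A pale wooden fence along its far (+x) edge has its inner face at jig x = +85 mm; an end stop across the left (+y) end has its inner face at jig y = +165 mm. Both are 25 mm wide, top 42 mm above the bench. The near (-x) side is open; the sliding stop is at right (-y).
- panel: Loose dark wooden panel lying on the jig's board, 92 (x) x 130 (y) x 22 mm high, about 0.2 kg (varies). Origin: centre of its underside, 12 mm above the bench. Starts askew (up to 0.22 rad), its middle 35 to 61 mm short of its seat in both directions. Fully seated, its origin is at jig x = +39 mm, y = +100 mm, axes parallel to the jig's.
- stop (a joint): Travel (m) of the sliding stop block along the jig's +y; 0 = fully back, starts at 0 to 0.02, limit 0.15; stays where left, slides at about 2 N, may push the panel. Pale wood block 90 (jig x) x 88 (jig y) x 28 mm on the board, centred at jig x = +37.5 mm. Its front face is at jig y = -75 mm + joint value: it meets a fully seated panel at 0.110.
- stop_back (a point): Centre of the sliding stop block's back (-y) face, 26 mm above the bench: push here along the jig's +y. At jig x = +37.5 mm, y = -163 mm + joint value.
- cup: White paper cup, 72 mm wide, 85 mm tall, on the bench near the jig's near left corner; origin at the centre of its foot. Leave alone.
- dish: Small white bowl, 72 mm wide, 26 mm tall, on the bench near the jig's near right corner; origin at the centre of its foot. Leave alone.
- tin: Steel can, 66 mm wide, 85 mm tall, on the bench beyond the fence; origin at the centre of its foot. Leave alone.
- brush: Brush, 170 mm long, lying on the bench to the left of the end stop, roughly along the jig's x; its origin is at its underside. Leave alone.
Things that resemble listed ones, but are neither listed nor needed, are in the scene too. What is meant by the panel is not blue, pink or yellow, and is the larger of those in its own colour.

How it is judged:
At the end, for the whole second after the job is handed in: The panel lies flat on the board within 3 mm of the fence and of the end stop and parallel to the fence within 2 degrees; the sliding stop is within 3 mm of its place against the seated panel; everything at rest (x of panel in the frame of jig above 0.036 m and y of panel in the frame of jig above 0.097 m and angle between the y axis of panel and the y axis of jig, either way round below 0.035 rad and value of joint stop above 0.107 m and linear speed of panel below 0.01 m/s and angle between panel's own z axis and vertical below 0.03 rad and height (world z) of panel below 0.015 m); the robot touches nothing.
It fails at once if the panel is lifted (more than 6 mm) or tipped (more than 0.12 rad) (height (world z) of panel above 0.018 m or angle between panel's own z axis and vertical above 0.12 rad).
It fails at once if the cup is disturbed (moved more than 20 mm or tipped over) (distance of cup from where it was at the start of the episode above 0.02 m or angle between cup's own z axis and vertical above 0.3 rad).
It fails at once if the dish is disturbed (moved more than 20 mm or tipped over) (distance of dish from where it was at the start of the episode above 0.02 m or angle between dish's own z axis and vertical above 0.3 rad).
It fails at once if the tin is disturbed (moved more than 20 mm or tipped over) (distance of tin from where it was at the start of the episode above 0.02 m or angle between tin's own z axis and vertical above 0.3 rad).
It fails at once if the brush is disturbed (moved more than 20 mm or tipped over) (distance of brush from where it was at the start of the episode above 0.02 m).
It also fails if it takes over 58 s, if anything falls off the work surface, if the arm or the gripper's body presses on something with over 40 N, if the wrist force passes 120 N, or if a joint passes its speed limit or range.

## Robot

A 6-joint arm with a two-finger parallel gripper is mounted at the origin on the work surface. World frame = base frame: x ahead of the robot, y to its left, z up, the work surface at z = 0. Lengths are in m, angles in rad, forces in N, time in s.
With the tool pointing down it reaches from about 0.325 to 0.9 m from the base axis. Payload 3.5 kg.
Tool frame: the origin (TCP) lies midway between the tips of the shut fingers; the grasp point (between the pads) lies 19 mm behind it; z points along the fingers, y is the line along which they close (so a half turn about z gives the same grasp; the last joint's range is limited). The gripper opens to 85 mm and grips with 20 to 120 N. Pads are 22 mm wide; open, the fingers measure 114 mm over their backs; the gripper's body (76 mm by 85 mm) begins 54 mm behind the grasp point. The pads swing forward as they close: fully open they stand 13 mm farther back than shut.
Start: joints at [1.225, 0.276, -0.026, 1.268, 0, 1.467], TCP at [0.15, 0.607, 0.231] pointing down, gripper open.
Joint ranges: [-3.12, 3.12], [-0.85, 1.88], [-1.08, 1.24], [-1.95, 2.15], [-1.57, 1.53], [-3.14, 3.14]. Speed limits (rad/s): [2.57, 2.57, 3.14, 3.14, 3.14, 3.14].

## Interface

Orientations are given as a unit quaternion [w, x, y, z].
In Python, from plant import env gives the robot as it stands.
- The arm moves only by the tool send_rows, never from a script. Its argument "series" is a list of rows, each an object with "grip": the opening, from -1 (shut) to 1 (fully open), so that 0 is half open; "dp": the shift along the tool's x, y, z as a fraction of full scale, a list of three; "spin": the turn about the tool's z as a fraction of full scale. In form: [{"grip": grip, "dp": [dx, dy, dz], "spin": spin}, ...]. A call has exactly 10 rows; each row is the pose to reach, as a shift and turn from the pose commanded when the call began, along the tool's axes at that moment; what a row does not reach only later rows make up. Full scale, the value 1, is 25 cm for a shift and 2 rad for a turn. A row lasts 1/8 s, in which the tool goes at most 62.5 mm and 10.7 degrees, less where a joint would pass 70% of its speed; a pose out of reach is approached as far as the arm can. A call with a number of a shift or a turn outside -1 to 1 is refused whole. A call with a gripper value outside its range is refused whole. The fingers move at their own pace and stop on an object; "grip_force" is the grip in N (left out, the last holds). Time passes only in rows, so rows that repeat a pose let the fingers close, or fill a call up. It gives the time, the measured TCP pose, the force, the opening and the grip force at its end, in the units of the state.
- env.get_state(): the state, without advancing time (a new reading comes with each control period).
- env.read_camera(name): name is "scene" or "top" or "wrist"; returns a dict with "frame" (420x560x3 uint8, red, green, blue), "intrinsics" (3x3 intrinsics, pixels), "distortion" ([k1, k2, p1, p2, k3] as OpenCV has them; the pictures are not rectified), "position" and "orientation" of the camera in the world; the wrist camera has in their place "hand_eye" (4x4, takes a point from camera to tool coordinates, whose origin is the TCP and whose axes are the flange's). Camera axes: x right, y up, looking along -z (the intrinsics and any distortion apply to the point x, -y, -z); pixel columns grow to the right and rows downward; lengths in m; the calibration is good to about 2 mm. A picture is of the moment at which its call begins: read the wrist's pose just before it. There is no depth.
- env.finish_job(): hands the job in; it is judged then, once.
The state is a dict: "time_s": time; "joints": joint angles; "joint_velocities": joint speeds; "tau": joint torques, N m; "tcp_pos": TCP position; "eef_rot": TCP orientation; "wrist_force": force on the tool from outside, world axes, zero at the start; "wrist_torque": the same for the moment, N m; "grip_width": finger opening in m; "gripper_force": force on a finger pad.
Only numpy, scipy, OpenCV 4.12 (cv2) and the standard library are available. Lean on these libraries where they do the work, as an engineer would, in place of code of your own. Each camera call takes 0.05 s, during which the arm holds its last target. There are 200 camera calls.

## Working session

There is one attempt and no reset: what is moved stays moved. The work goes in short steps, Python scripts to look and compute and a tool call to move; the robot and the scene stay as the last step left them, time stands still between calls to the robot, and variables do not carry over. Pictures are saved under pics/ and viewed, at most 10 in all, crops included, and the job is handed in when it is done.

Besides the shell and the picture viewer there is one more tool, called as name([rows], argument=value, ...), one row to a line, values as JSON. send_rows: Moves the arm, as the interface text tells. Its arguments: {"type":"object","properties":{"series":{"type":"array"},"grip_force":{"type":"number"}},"required":["series"]}

```bash
mkdir -p pics; python3 - <<'E'
from plant import env
import cv2,numpy as np
s=env.get_state();print(s['time_s'],s['tcp_pos'],s['eef_rot'],s['grip_width'])
for n in('top','scene'):
    c=env.read_camera(n);cv2.imwrite(f'pics/{n}0.png',c['frame'][:,:,::-1])
    print(n,c['intrinsics'],c['distortion'],c['position'],c['orientation'])
E
```

```text
0.0 [0.14998645 0.6059211  0.23014875] [-2.53390900e-04  1.21102913e-01  9.92639314e-01 -1.10154243e-03] 0.0852782057109747
top [[454.52091192   0.         276.88036893]
 [  0.         454.52091192 209.29191528]
 [  0.           0.           1.        ]] [-0.11703109  0.          0.          0.          0.        ] [0.36978544 0.07501263 1.19163886] [ 0.7115476   0.06370202 -0.06449661 -0.69676557]
scene [[451.18386347   0.         282.2903962 ]
 [  0.         451.18386347 211.45775634]
 [  0.           0.           1.        ]] [-0.06351934  0.          0.          0.          0.        ] [1.15279269 0.71691568 0.87264055] [0.33264525 0.13932281 0.37623449 0.8534541 ]
```

View pics/top0.png

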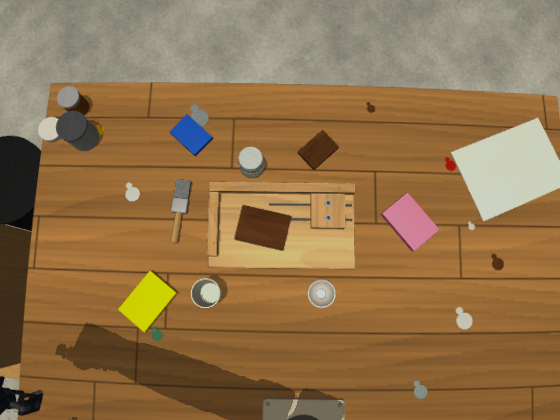

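View pics/scene0.png

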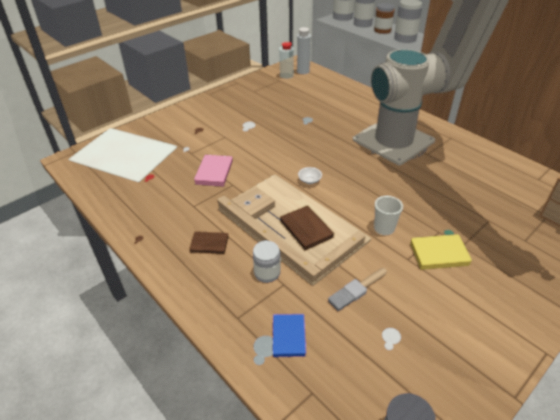

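The top view shows the fence along row ~187, the end stop at column ~213, the panel at (263,227) and the stop block at (328,210). The dish is at (321,293) and the cup at (206,293). Next I measure these.

```bash
cat > h.py <<'E'
from plant import env
import cv2,numpy as np
from scipy.spatial.transform import Rotation as R
def cam(n):
    s=env.get_state();c=env.read_camera(n)
    if n=='wrist':
        H=np.array(c['hand_eye']);q=np.array(s['eef_rot']);T=R.from_quat(q[[1,2,3,0]]).as_matrix()
        c['R']=T@H[:3,:3];c['p']=T@H[:3,3]+s['tcp_pos']
    else:
        q=np.array(c['orientation']);c['R']=R.from_quat(q[[1,2,3,0]]).as_matrix();c['p']=np.array(c['position'])
    return c
def ray(c,px,z):
    u=cv2.undistortPoints(np.array(px,float).reshape(-1,1,2),np.array(c['intrinsics']),np.array(c['distortion'])).reshape(-1,2)
    d=np.c_[u[:,0],-u[:,1],-np.ones(len(u))]@c['R'].T
    return c['p']+d*((z-c['p'][2])/d[:,2])[:,None]
def proj(c,P):
    q=(np.atleast_2d(P)-c['p'])@c['R'];q=q*[1,-1,-1]
    return cv2.projectPoints(q,np.zeros(3),np.zeros(3),np.array(c['intrinsics']),np.array(c['distortion']))[0].reshape(-1,2)
def panel(c,z=0.034,near=None):
    f=c['frame'];g=f.max(2).astype(int)
    m=((g<85)&(f[:,:,0]>f[:,:,2]+8)).astype(np.uint8)
    m=cv2.morphologyEx(m,cv2.MORPH_OPEN,np.ones((3,3),np.uint8))
    cs,_=cv2.findContours(m,cv2.RETR_EXTERNAL,cv2.CHAIN_APPROX_NONE)
    out=[]
    for k in cs:
        if cv2.contourArea(k)<300: continue
        w=ray(c,k.reshape(-1,2),z)[:,:2].astype(np.float32)
        out.append((cv2.minAreaRect(w*1000),cv2.boundingRect(k)))
    return out
E
python3 - <<'E'
from h import *
c=cam('top')
for o in panel(c):print(o)
f=c['frame']
cv2.imwrite('pics/crop0.png',cv2.resize(f[170:310,165:365,::-1],None,fx=4,fy=4,interpolation=cv2.INTER_CUBIC))
E
```

```text
(((134.04721069335938, 206.6465301513672), (12.128159523010254, 334.6359558105469), 1.1743985414505005), (153, 384, 136, 7))
(((223.1080322265625, 487.0840148925781), (185.15518188476562, 51.499183654785156), 79.25503540039062), (75, 342, 72, 22))
(((345.8531494140625, 759.365234375), (376.66119384765625, 88.60033416748047), 5.757184028625488), (0, 223, 31, 144))
(((550.45703125, 107.5007095336914), (126.27108764648438, 58.601112365722656), 78.30512237548828), (242, 206, 49, 27))
(((746.0975341796875, -30.305923461914062), (65.53687286376953, 93.7096939086914), 41.618003845214844), (301, 134, 36, 35))
```

View pics/crop0.png

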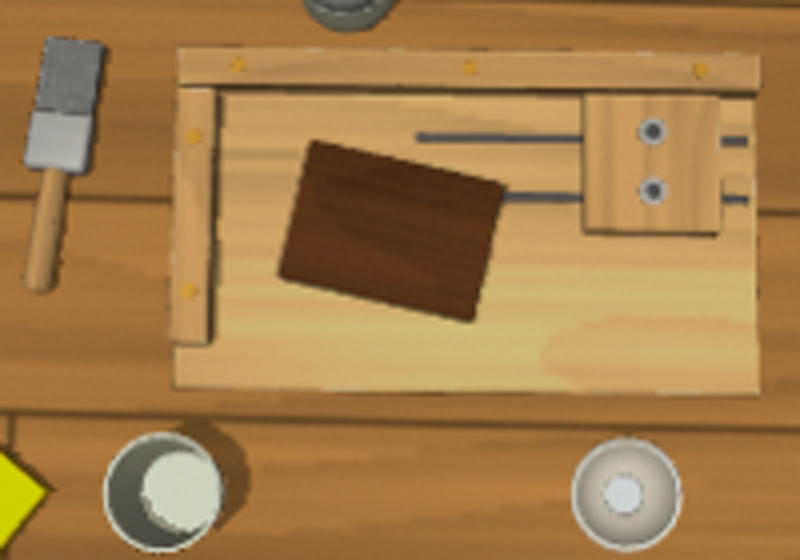

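```bash
python3 - <<'E'
from h import *
c=cam('top')
def w(p,z):
    p=(np.array(p,float)+.5)/4-.5+[165,170];return ray(c,p,z)[:,:2]*1000
np.set_printoptions(precision=1,suppress=True)
b=w([(174,388),(760,394)],.012);f=w([(178,48),(760,55)],.042)
s=w([(584,96),(720,96),(720,234),(584,231)],.040);p=w([(313,140),(505,186),(473,322),(279,276)],.034)
e=w([(210,343),(171,343)],.042)
cup=w([(164,492)],.085);dish=w([(627,493)],.026);tin=w([(347,-20)],.085)
print('board',b,np.linalg.norm(b[0]-b[1]));print('fence',f,np.linalg.norm(f[0]-f[1]))
for q in(s,p):print(q,np.linalg.norm(q-np.roll(q,1,0),axis=1))
print(cup,dish,tin)
ang=[np.arctan2(*( (q[0]-q[1])*[-1,1])) for q in(b,f)];print('yaw',ang)
yaw=np.mean(ang);ct,st=np.cos(yaw),np.sin(yaw);M=np.array([[ct,-st],[st,ct]])
o=np.mean(np.r_[b+ (M@[110,0]),f-(M@[110,0])],0);print('jig',o)
for n,q in(('b',b),('f',f),('e',e),('s',s),('p',p),('cup',cup),('dish',dish)):print(n,(q-o)@M, ((q-o)@M).mean(0))
E
```

```text
board [[ 431.6  250.8]
 [ 435.6 -128.8]] 379.6190328039392
fence [[ 650.4  254.1]
 [ 653.9 -125.5]] 379.63655243718773
[[624.4 -10.8]
 [626.4 -99.4]
 [535.8 -98.8]
 [536.  -11.4]] [88.4 88.6 90.6 87.4]
[[592.7 164.4]
 [565.1  39.4]
 [476.8  58.4]
 [503.6 183.2]] [ 91.1 128.   90.4 127.6]
[[365.2 243.3]] [[370.7 -41.3]] [[686.2 142.6]]
yaw [np.float64(0.010369186736151045), np.float64(0.009243675288420556)]
jig [542.9  62.6]
b [[-109.4  189.3]
 [-109.2 -190.4]] [-109.3   -0.6]
f [[ 109.4  190.4]
 [ 109.2 -189.3]] [109.3   0.6]
e [[-82.3 162.9]
 [-82.6 187.7]] [-82.5 175.3]
s [[  80.8  -74.2]
 [  81.9 -162.8]
 [  -8.7 -161.4]
 [  -7.6  -74. ]] [  36.6 -118.1]
p [[ 50.8 101.3]
 [ 22.  -23.4]
 [-66.1  -3.5]
 [-38.1 121. ]] [-7.8 48.8]
cup [[-175.9  182.4]] [-175.9  182.4]
dish [[-173.2 -102.3]] [-173.2 -102.3]
```

send_rows([
  {"grip": 1, "dp": [-0.2, -0.2, 0], "spin": -0.06},
  {"grip": 1, "dp": [-0.4, -0.4, 0], "spin": -0.126},
  {"grip": 1, "dp": [-0.6, -0.6, 0], "spin": -0.126},
  {"grip": 1, "dp": [-0.806, -0.82, 0], "spin": -0.126},
  {"grip": 1, "dp": [-0.806, -0.82, 0], "spin": -0.126},
  {"grip": 1, "dp": [-0.806, -0.82, 0], "spin": -0.126},
  {"grip": 1, "dp": [-0.806, -0.82, 0], "spin": -0.126},
  {"grip": 1, "dp": [-0.806, -0.82, 0], "spin": -0.126},
  {"grip": 1, "dp": [-0.806, -0.82, 0], "spin": -0.126},
  {"grip": 1, "dp": [-0.806, -0.82, 0], "spin": -0.126},
])

```text
time_s: 1.45
tcp_pos: [0.2963, 0.3597, 0.2312]
eef_rot: [-0.0, -0.005, 1.0, -0.0]
wrist_force: [-0.5, 0.6, 0.1]
grip_width: 0.0856
gripper_force: 0.0
```

send_rows([
  {"grip": 1, "dp": [-0.14, -0.25, 0], "spin": 0},
  {"grip": 1, "dp": [-0.28, -0.5, 0], "spin": 0},
  {"grip": 1, "dp": [-0.42, -0.75, 0], "spin": 0},
  {"grip": 1, "dp": [-0.575, -0.996, 0], "spin": 0},
  {"grip": 1, "dp": [-0.575, -0.996, 0], "spin": 0},
  {"grip": 1, "dp": [-0.575, -0.996, 0.2], "spin": 0},
  {"grip": 1, "dp": [-0.575, -0.996, 0.4], "spin": 0},
  {"grip": 1, "dp": [-0.575, -0.996, 0.5], "spin": 0},
  {"grip": 1, "dp": [-0.575, -0.996, 0.5], "spin": 0},
  {"grip": 1, "dp": [-0.575, -0.996, 0.5], "spin": 0},
])

```text
time_s: 2.7
tcp_pos: [0.4437, 0.1119, 0.1074]
eef_rot: [0.001, -0.005, 1.0, 0.0]
wrist_force: [0.0, 0.8, 0.3]
grip_width: 0.0855
gripper_force: 0.0
```

```bash
cat >> h.py <<'E'
O=np.array([.5429,.0626]);Y=.0098;M=np.array([[np.cos(Y),-np.sin(Y)],[np.sin(Y),np.cos(Y)]])
def rep():
    s=env.get_state();q=np.array(s['eef_rot']);T=R.from_quat(q[[1,2,3,0]]).as_matrix()
    print('t',round(s['time_s'],2),'jig mm',((s['tcp_pos'][:2]-O)@M*1000).round(1),'z',round(s['tcp_pos'][2]*1000,1),'yaw err',round(np.arctan2(-T[0,1],T[1,1])-Y,4),'F',np.round(s['wrist_force'],1))
E
python3 - <<'E'
from h import *
rep();c=cam('wrist');cv2.imwrite('pics/w1.png',c['frame'][:,:,::-1])
E
```

```text
t 2.7 jig mm [-98.7  50.2] z 107.4 yaw err -0.0002 F [0.  0.8 0.3]
```

View pics/w1.png

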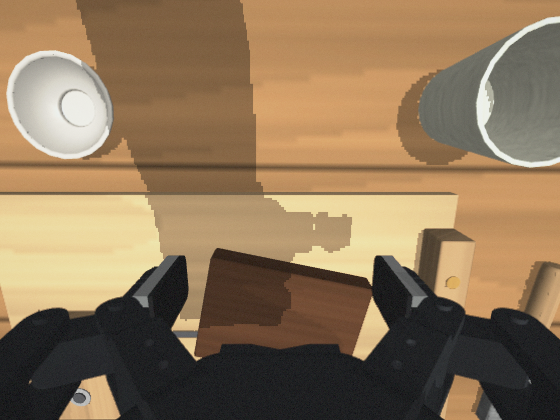

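The wrist view shows the open fingers over the near side of the board. The panel is askew ahead at (285,300), and the dish (60,105) and cup (500,100) are clear. I lower, then push along +x.

send_rows([
  {"grip": 1, "dp": [0, 0.024, 0.1], "spin": 0},
  {"grip": 1, "dp": [0, 0.024, 0.2], "spin": 0},
  {"grip": 1, "dp": [0, 0.024, 0.3], "spin": 0},
  {"grip": 1, "dp": [0, 0.024, 0.385], "spin": 0},
  {"grip": 1, "dp": [0, 0.024, 0.385], "spin": 0},
  {"grip": 1, "dp": [0, 0.024, 0.385], "spin": 0},
  {"grip": 1, "dp": [-0.03, 0.024, 0.385], "spin": 0},
  {"grip": 1, "dp": [-0.05, 0.024, 0.385], "spin": 0},
  {"grip": 1, "dp": [-0.065, 0.024, 0.385], "spin": 0},
  {"grip": 1, "dp": [-0.08, 0.024, 0.385], "spin": 0},
])

```text
time_s: 4.0
tcp_pos: [0.4629, 0.1177, 0.0101]
eef_rot: [0.0, -0.005, 1.0, -0.0]
wrist_force: [-1.0, -0.1, 0.4]
grip_width: 0.0857
gripper_force: 0.0
```

```bash
python3 - <<'E'
from h import *
rep()
E
```

```text
t 4.0 jig mm [-79.5  55.9] z 10.1 yaw err -0.0007 F [-1.  -0.1  0.4]
```

send_rows([
  {"grip": 1, "dp": [-0.022, 0, 0], "spin": 0},
  {"grip": 1, "dp": [-0.044, 0, 0], "spin": 0},
  {"grip": 1, "dp": [-0.066, 0, 0], "spin": 0},
  {"grip": 1, "dp": [-0.088, 0, 0], "spin": 0},
  {"grip": 1, "dp": [-0.11, 0, 0], "spin": 0},
  {"grip": 1, "dp": [-0.132, 0, 0], "spin": 0},
  {"grip": 1, "dp": [-0.154, 0, 0], "spin": 0},
  {"grip": 1, "dp": [-0.176, 0, 0], "spin": 0},
  {"grip": 1, "dp": [-0.198, 0, 0], "spin": 0},
  {"grip": 1, "dp": [-0.208, 0, 0], "spin": 0},
])

```text
time_s: 5.25
tcp_pos: [0.5152, 0.1183, 0.0101]
eef_rot: [0.0, -0.005, 1.0, 0.0]
wrist_force: [-2.8, 0.5, 2.0]
grip_width: 0.085
gripper_force: 1.2
```

```bash
cat >> h.py <<'E'
def pan():
    c=cam('top')
    for r,b in panel(c):
        if 450<r[0][0]<650 and -50<r[0][1]<220: print('panel jig',((np.array(r[0])-O*1000)@M).round(1),np.round(r[1],1),round(r[2],1),b)
    return c
E
python3 - <<'E'
from h import *
rep();c=pan();cv2.imwrite('pics/crop1.png',cv2.resize(c['frame'][170:310,165:365,::-1],None,fx=4,fy=4,interpolation=cv2.INTER_CUBIC))
E
```

```text
t 5.25 jig mm [-27.2  56. ] z 10.1 yaw err -0.0006 F [-2.8  0.5  2. ]
```

View pics/crop1.png

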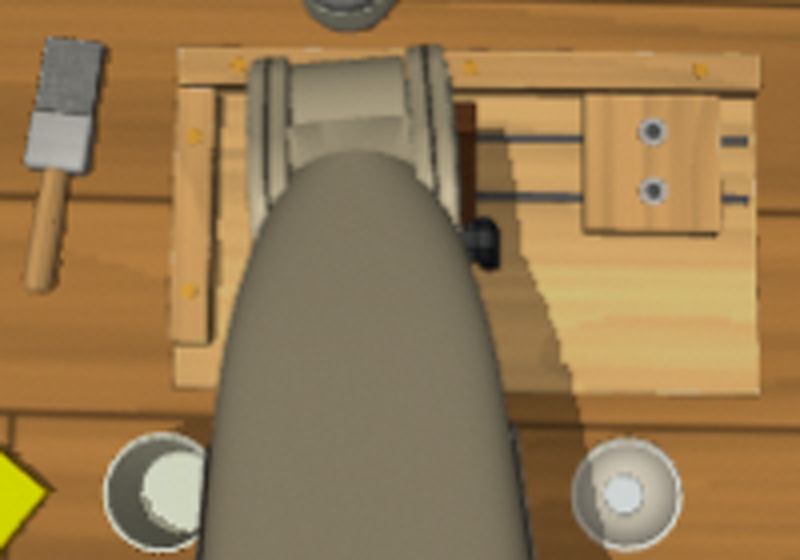

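The arm hides most of the panel. Its visible right end (col ~475) is now square to the fence, with a gap of about 8 mm left. I push on slowly.

send_rows([
  {"grip": 1, "dp": [-0.008, 0, 0], "spin": 0},
  {"grip": 1, "dp": [-0.014, 0, 0], "spin": 0},
  {"grip": 1, "dp": [-0.02, 0, 0], "spin": 0},
  {"grip": 1, "dp": [-0.024, 0, 0], "spin": 0},
  {"grip": 1, "dp": [-0.028, 0, 0], "spin": 0},
  {"grip": 1, "dp": [-0.032, 0, 0], "spin": 0},
  {"grip": 1, "dp": [-0.034, 0, 0], "spin": 0},
  {"grip": 1, "dp": [-0.036, 0, 0], "spin": 0},
  {"grip": 1, "dp": [-0.036, 0, 0], "spin": 0},
  {"grip": 1, "dp": [-0.036, 0, 0], "spin": 0},
])

```text
time_s: 6.55
tcp_pos: [0.5228, 0.1183, 0.01]
eef_rot: [-0.001, -0.005, 1.0, -0.0]
wrist_force: [-5.0, -0.2, 4.4]
grip_width: 0.0856
gripper_force: 2.6
```

send_rows([
  {"grip": 1, "dp": [-0.004, 0, 0], "spin": 0},
  {"grip": 1, "dp": [-0.006, 0, 0], "spin": 0},
  {"grip": 1, "dp": [-0.008, 0, 0], "spin": 0},
  {"grip": 1, "dp": [-0.01, 0, 0], "spin": 0},
  {"grip": 1, "dp": [-0.012, 0, 0], "spin": 0},
  {"grip": 1, "dp": [-0.012, 0, 0], "spin": 0},
  {"grip": 1, "dp": [-0.012, 0, 0], "spin": 0},
  {"grip": 1, "dp": [-0.012, 0, 0], "spin": 0},
  {"grip": 1, "dp": [-0.012, 0, 0], "spin": 0},
  {"grip": 1, "dp": [-0.012, 0, 0], "spin": 0},
])

```text
time_s: 7.8
tcp_pos: [0.5227, 0.1183, 0.0094]
eef_rot: [-0.003, -0.005, 1.0, -0.0]
wrist_force: [-9.7, 0.6, 7.7]
grip_width: 0.0854
gripper_force: 5.1
```

send_rows([
  {"grip": 1, "dp": [0.04, 0, 0], "spin": 0},
  {"grip": 1, "dp": [0.1, 0, 0], "spin": 0},
  {"grip": 1, "dp": [0.16, 0, 0], "spin": 0},
  {"grip": 1, "dp": [0.16, 0, 0], "spin": 0},
  {"grip": 1, "dp": [0.16, 0, -0.15], "spin": 0},
  {"grip": 1, "dp": [0.16, 0, -0.3], "spin": 0},
  {"grip": 1, "dp": [0.16, 0, -0.4], "spin": 0},
  {"grip": 0, "dp": [0.16, -0.1, -0.4], "spin": 0},
  {"grip": -1, "dp": [0.16, -0.2, -0.4], "spin": 0},
  {"grip": -1, "dp": [0.16, -0.2, -0.4], "spin": 0},
])

```text
time_s: 9.05
tcp_pos: [0.4877, 0.067, 0.1104]
eef_rot: [0.001, -0.003, 1.0, -0.0]
wrist_force: [0.1, 1.1, -0.1]
grip_width: 0.0323
gripper_force: 0.0
```

send_rows([
  {"grip": -1, "dp": [-0.09, -0.22, 0], "spin": 0},
  {"grip": -1, "dp": [-0.18, -0.43, 0], "spin": 0},
  {"grip": -1, "dp": [-0.28, -0.65, 0], "spin": 0},
  {"grip": -1, "dp": [-0.376, -0.864, 0], "spin": 0},
  {"grip": -1, "dp": [-0.376, -0.864, 0], "spin": 0},
  {"grip": -1, "dp": [-0.376, -0.864, 0], "spin": 0},
  {"grip": -1, "dp": [-0.376, -0.864, 0.12], "spin": 0},
  {"grip": -1, "dp": [-0.376, -0.864, 0.22], "spin": 0},
  {"grip": -1, "dp": [-0.376, -0.864, 0.22], "spin": 0},
  {"grip": -1, "dp": [-0.376, -0.864, 0.22], "spin": 0},
])

```text
time_s: 10.3
tcp_pos: [0.5832, -0.1462, 0.0559]
eef_rot: [0.0, -0.005, 1.0, -0.0]
wrist_force: [-0.5, -0.4, 0.1]
grip_width: 0.0
gripper_force: 0.0
```

```bash
python3 - <<'E'
from h import *
rep();c=pan();cv2.imwrite('pics/crop2.png',cv2.resize(c['frame'][170:310,165:365,::-1],None,fx=4,fy=4,interpolation=cv2.INTER_CUBIC))
E
```

```text
t 10.3 jig mm [  38.3 -209.2] z 55.9 yaw err 0.0007 F [-0.5 -0.4  0.1]
panel jig [62.3 59.8] [ 45.1 125.2] 1.2 (235, 192, 49, 18)
```

View pics/crop2.png

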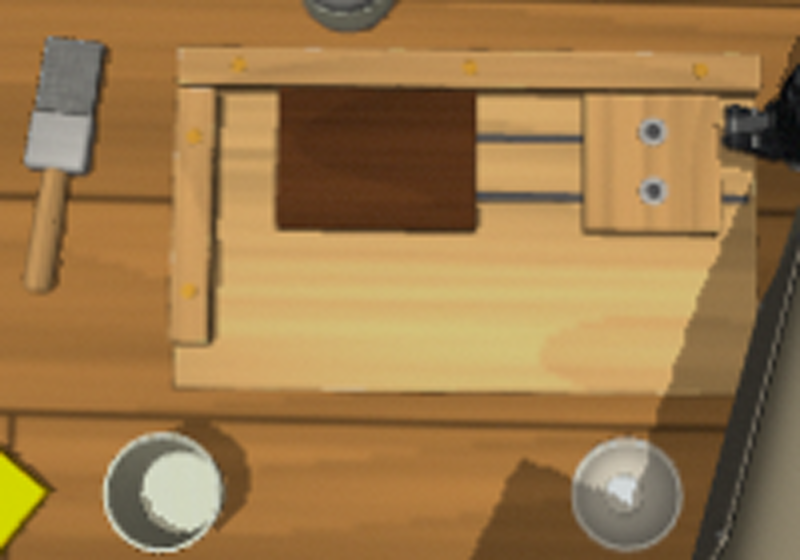

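The panel is now flush against the fence (cols 277–476) and the stop is still back. Next I lower behind the block and push along +y.

send_rows([
  {"grip": -1, "dp": [0, 0, 0.06], "spin": 0},
  {"grip": -1, "dp": [0, 0, 0.112], "spin": 0},
  {"grip": -1, "dp": [0, 0, 0.112], "spin": 0},
  {"grip": -1, "dp": [0, 0.03, 0.112], "spin": 0},
  {"grip": -1, "dp": [0, 0.06, 0.112], "spin": 0},
  {"grip": -1, "dp": [0, 0.09, 0.112], "spin": 0},
  {"grip": -1, "dp": [0, 0.12, 0.112], "spin": 0},
  {"grip": -1, "dp": [0, 0.14, 0.112], "spin": 0},
  {"grip": -1, "dp": [0, 0.16, 0.112], "spin": 0},
  {"grip": -1, "dp": [0, 0.18, 0.112], "spin": 0},
])

```text
time_s: 11.6
tcp_pos: [0.5826, -0.1024, 0.0272]
eef_rot: [0.0, -0.004, 1.0, -0.001]
wrist_force: [0.1, -2.5, 1.4]
grip_width: -0.0001
gripper_force: 1.1
```

```bash
python3 - <<'E'
from h import *
rep()
E
```

```text
t 11.6 jig mm [  38.1 -165.4] z 27.2 yaw err -0.001 F [ 0.1 -2.5  1.4]
```

send_rows([
  {"grip": -1, "dp": [0, 0.03, 0], "spin": 0},
  {"grip": -1, "dp": [0, 0.065, 0], "spin": 0},
  {"grip": -1, "dp": [0, 0.1, 0], "spin": 0},
  {"grip": -1, "dp": [0, 0.135, 0], "spin": 0},
  {"grip": -1, "dp": [0, 0.17, 0], "spin": 0},
  {"grip": -1, "dp": [0, 0.205, 0], "spin": 0},
  {"grip": -1, "dp": [0, 0.24, 0], "spin": 0},
  {"grip": -1, "dp": [0, 0.27, 0], "spin": 0},
  {"grip": -1, "dp": [0, 0.3, 0], "spin": 0},
  {"grip": -1, "dp": [0, 0.32, 0], "spin": 0},
])

```text
time_s: 12.85
tcp_pos: [0.5819, -0.0218, 0.0271]
eef_rot: [0.0, -0.005, 1.0, -0.0]
wrist_force: [-0.5, -3.4, 1.7]
grip_width: -0.0001
gripper_force: 1.8
```

```bash
python3 - <<'E'
from h import *
rep();c=pan();cv2.imwrite('pics/crop3.png',cv2.resize(c['frame'][170:310,165:365,::-1],None,fx=4,fy=4,interpolation=cv2.INTER_CUBIC))
E
```

```text
t 12.85 jig mm [ 38.1 -84.8] z 27.1 yaw err -0.0005 F [-0.5 -3.4  1.7]
panel jig [56.3 79.8] [123.2  60.3] 89.5 (228, 191, 48, 24)
```

View pics/crop3.png

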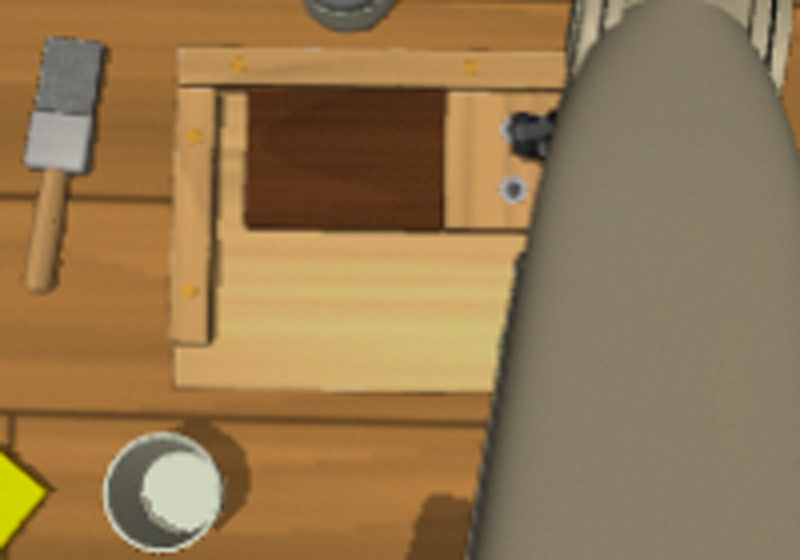

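The block is against the panel, which is sliding along the fence. Its left edge (col 247) still has about 20 mm to go to the end stop (col ~217).

send_rows([
  {"grip": -1, "dp": [0, 0.015, 0], "spin": 0},
  {"grip": -1, "dp": [0, 0.03, 0], "spin": 0},
  {"grip": -1, "dp": [0, 0.045, 0], "spin": 0},
  {"grip": -1, "dp": [0, 0.055, 0], "spin": 0},
  {"grip": -1, "dp": [0, 0.065, 0], "spin": 0},
  {"grip": -1, "dp": [0, 0.07, 0], "spin": 0},
  {"grip": -1, "dp": [0, 0.075, 0], "spin": 0},
  {"grip": -1, "dp": [0, 0.08, 0], "spin": 0},
  {"grip": -1, "dp": [0, 0.08, 0], "spin": 0},
  {"grip": -1, "dp": [0, 0.08, 0], "spin": 0},
])

```text
time_s: 14.15
tcp_pos: [0.5817, -0.0021, 0.0271]
eef_rot: [0.0, -0.005, 1.0, 0.0]
wrist_force: [-1.3, -3.8, 1.6]
grip_width: 0.0001
gripper_force: 1.6
```

send_rows([
  {"grip": -1, "dp": [0, 0.004, 0], "spin": 0},
  {"grip": -1, "dp": [0, 0.008, 0], "spin": 0},
  {"grip": -1, "dp": [0, 0.012, 0], "spin": 0},
  {"grip": -1, "dp": [0, 0.016, 0], "spin": 0},
  {"grip": -1, "dp": [0, 0.018, 0], "spin": 0},
  {"grip": -1, "dp": [0, 0.02, 0], "spin": 0},
  {"grip": -1, "dp": [0, 0.02, 0], "spin": 0},
  {"grip": -1, "dp": [0, 0.02, 0], "spin": 0},
  {"grip": -1, "dp": [0, 0.02, 0], "spin": 0},
  {"grip": -1, "dp": [0, 0.02, 0], "spin": 0},
])

```text
time_s: 15.4
tcp_pos: [0.5817, -0.0018, 0.0272]
eef_rot: [-0.0, -0.003, 1.0, -0.005]
wrist_force: [-1.0, -15.1, 2.3]
grip_width: 0.0002
gripper_force: 7.4
```

It stopped hard against the end stop (15 N). I back off, lift clear and look.

send_rows([
  {"grip": -1, "dp": [0, -0.04, 0], "spin": 0},
  {"grip": -1, "dp": [0, -0.1, 0], "spin": 0},
  {"grip": -1, "dp": [0, -0.16, 0], "spin": 0},
  {"grip": -1, "dp": [0, -0.16, 0], "spin": 0},
  {"grip": -1, "dp": [0, -0.16, -0.2], "spin": 0},
  {"grip": -1, "dp": [0, -0.16, -0.4], "spin": 0},
  {"grip": -1, "dp": [0, -0.4, -0.5], "spin": 0},
  {"grip": -1, "dp": [0, -0.64, -0.5], "spin": 0},
  {"grip": -1, "dp": [0, -0.8, -0.5], "spin": 0},
  {"grip": -1, "dp": [0, -0.8, -0.5], "spin": 0},
])

```text
time_s: 16.65
tcp_pos: [0.5837, -0.1997, 0.1522]
eef_rot: [0.0, -0.003, 1.0, -0.0]
wrist_force: [0.4, 1.1, -1.2]
grip_width: -0.0003
gripper_force: 0.0
```

```bash
python3 - <<'E'
from h import *
rep();c=pan();cv2.imwrite('pics/crop4.png',cv2.resize(c['frame'][170:270,200:340,::-1],None,fx=5,fy=5,interpolation=cv2.INTER_CUBIC))
E
```

```text
t 16.65 jig mm [  38.2 -262.7] z 152.2 yaw err -0.0044 F [ 0.4  1.1 -1.2]
panel jig [ 71.1 100.5] [ 32.  128.2] 1.2 (219, 191, 50, 13)
```

View pics/crop4.png

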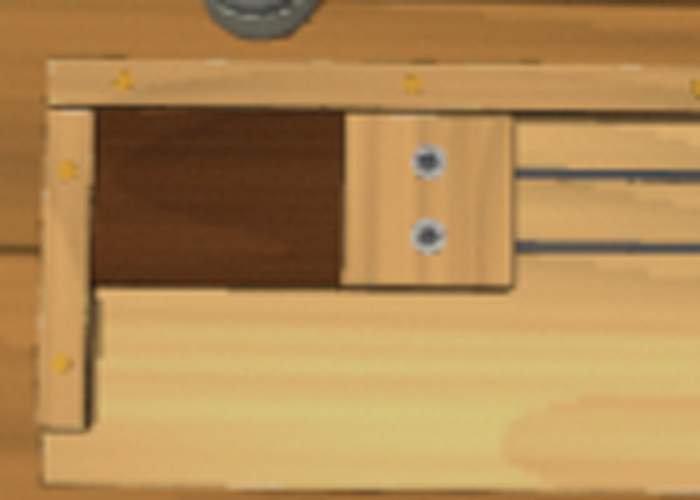

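Panel at cols 95–343 of the crop looks snug against the fence, end stop and block. I check this with subpixel edges.

```bash
python3 - <<'E'
from h import *
c=cam('top');g=cv2.GaussianBlur(c['frame'],(0,0),.7)[:,:,0].astype(float)
def J(p,z):return (ray(c,p,z)[:,:2]-O)@M*1000
P=[]
for u in range(224,266,3):   # near edge: strongest brightening
    d=np.diff(g[218:236,u]);k=d.argmax();y=218.5+k
    a,b,e=d[k-1:k+2];y+=.5*(a-e)/(a-2*b+e);P.append((u,y))
w=J(P,.034);k=np.polyfit(w[:,1],w[:,0],1);print('near edge x at y100',np.polyval(k,100),'slope',k[0],'resid',np.std(w[:,0]-np.polyval(k,w[:,1])))
Q=[]
for v in range(196,224,3):  # right end
    d=np.diff(g[v,258:280]);i=d.argmax();a,b,e=d[i-1:i+2];Q.append((258.5+i+.5*(a-e)/(a-2*b+e),v))
w=J(Q,.034);k=np.polyfit(w[:,0],w[:,1],1);print('end y',w[:,1].round(1),'slope',k[0])
E
```

```text
near edge x at y100 -9.046306482384457 slope -0.001443069416303128 resid 0.12723659196675585
end y [34.7 34.5 34.4 34.3 34.5 34.4 34.3 34.2 34.2 34.5] slope 0.0034504766455594102
```

```bash
python3 -c "
from plant import env
print(env.finish_job())"
```

```text
the job is handed in; nothing more can be done
None
```

I handed the job in with the panel against the fence and end stop, the sliding stop pushed up against its other end, and the gripper clear. My last camera check put the panel within about 2 mm of its seat and parallel to the fence; the system returned no verdict.

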